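# Hang the glazed test plaque on the display stand

## Task

Take the green-glazed test plaque out of the drying rack and hang it by its slot on the display stand's hook, upright, green face outward (away from the post), caught between the hook's upturned tip and the sprung bar behind it. The plaque is brittle and nobody has noted how high the hook is clamped on its post, so feel for it: press on the stand only gently (well under 20 N), and before letting go lower the plaque until it presses the red saddle on the hook fully home and stays there a moment; never let it drop. Leave the brown plaque in the rack and all the other things where they are.

Things in the scene. Friction and masses are not known exactly. Their poses are not given: they have to be found in the camera images.
- plaque_green: Brittle stoneware plaque, 64 wide (y) x 9 thick (x) x 114 mm tall (z), a slot right through it. Green glaze with two white stripes near the bottom on the face at -x; bare terracotta with two pale dots at +x, but for the top 8 mm, glazed all round. Origin: centre of the underside; z up to the top edge. 0.18 to 0.27 kg. Starts upright in either slot of the rack, facing any way.
- plaque_green_slot (a point): Middle of the upper edge of the green plaque's hanging slot, at mid-thickness, 76 mm above the underside. The slot is 18 mm wide and 46 mm tall (30 to 76 mm above the underside), centred on the width; the band above it, to grip from above, is 38 mm tall. Axes as the plaque's.
- plaque_green_glaze (a point): Point on the green face of the green plaque: centred on its width, 95 mm above its underside (middle of the band above the slot), 4.5 mm in -x from the plaque's mid-plane. Axes as the plaque's.
- plaque_brown: Brittle stoneware plaque, 64 wide (y) x 9 thick (x) x 114 mm tall (z), a slot right through it. Brown glaze with two white stripes near the bottom on the face at -x; bare terracotta with two pale dots at +x, but for the top 8 mm, glazed all round. Origin: centre of the underside; z up to the top edge. Stands in the rack's other slot and stays there.
- rack: Fixed drying rack, a beech block 60 (x) x 174 (y) x 30 mm high. Two slots in line along y, centres at y = -45 and +45 mm, each 68 mm long and 12 mm wide, floor 8 mm above the table, so that a plaque stands with its top 122 mm above the table. Origin: centre of the underside.
- stand: Fixed display stand: wooden foot 130 x 100 x 12 mm, dark steel post 22 mm wide with its near face at x = +40 mm and its top 150 mm up; a hook is clamped on the post (its top at most 9 mm above the post or 8 mm above the hook's rod). Origin: on the table, 45 mm from the post's axis; x points from the hook's tip to the post: outward is -x; z up.
- stand_mark (a point): Point of the stand at x = -20, y = 0, z = 150 mm, axes as the stand's. The hook is a steel rod 7 mm thick along x at y = 0. Its top side is 141 to 159 mm above the table, each time another height, NOT tracked: 9 mm below to 9 mm above this point. It ends in an upturned tip, 7 mm wide, 8 mm above the rod, from x = -27 to -20 mm.
- bar (a joint): White nylon bar behind the tip, 44 mm wide, 10 mm high (2 below to 8 above the rod's top side), facing the tip. Value (m): how far it is pushed back (+x of the stand), 0 to 0.014; at 0 its face is at x = -15 mm, 5 mm behind the tip (the plaque is 9 mm thick). Spring: 1.5 N at first, 2.5 N at 4 mm, 3.5 N at 8 mm, 5 N at the stop, which is hard.
- saddle (a joint): Small red sprung saddle on the hook's rod, just behind the tip (x = -18.5 to -8.5 mm, 8 mm wide), on which the slot's upper edge lands. Value (m): how far it is pressed down, 0 (4 mm proud of the rod) to 0.004 (level with the rod's top side: fully home, a hard stop). Spring: 0.3 N at first, 0.9 N at the stop; the hung plaque's weight keeps it down.
- stand_hung (a point): Point of the stand at x = -15.5, y = 0 mm: where the mid-plane of a hung plaque lies, its outer face against the tip and the bar 4 mm back. To get there the plaque, slot over the tip, pushes the bar back and comes down behind the tip onto the rod. Hook, bar and plaque are slippery (friction 0.2): let go too high it falls.
- bowl_sand: Sand-coloured pottery bowl, 120 x 121 x 54 mm, a bystander on the table. Origin: centre of its underside.
- jar_oxide: White jar with a grey lid, 50 x 50 x 62 mm, a bystander on the table. Origin: centre of its underside.
- rib_red: Flat red potter's rib, 61 x 102 x 8 mm, a bystander on the table. Origin: centre of its underside.
- glaze_tile: Small brown glaze test tile lying flat, 72 x 45 x 7 mm, a bystander on the table. Origin: centre of its underside.

How it is judged:
On the way:
1. The plaque, still held in the fingers, presses the saddle home (more than 3 mm) (value of joint saddle above 0.003 m and contact force between the fingers and plaque_green above 0.3 N and contact force between plaque_green and stand above 0.5 N), for 0.2 s.
At the end, for the whole second after the job is handed in: The green plaque hangs at rest on the stand, let go: green face outward against the hook's tip (within 3.5 mm), centred within 7 mm, upright within 0.12 rad, square within 0.2 rad, underside 61 to 87 mm above the table, saddle pressed in over 3 mm (x of plaque_green_glaze in the frame of stand between -0.0235 and -0.0165 m and y of plaque_green_glaze in the frame of stand between -0.007 and 0.007 m and angle between plaque_green's own z axis and vertical below 0.12 rad and angle between the x axis of plaque_green and the x axis of stand, either way round below 0.2 rad and height (world z) of plaque_green between 0.061 and 0.087 m and value of joint saddle above 0.003 m and contact force between plaque_green and stand above 0.5 N and linear speed of plaque_green below 0.02 m/s); the robot touches nothing.
It fails at once if The stand is pressed with more than 20 N by anything (contact force between stand and anything else above 20 N).
It fails at once if The green plaque is dropped (moves faster than 0.3 m/s while not held by the fingers) (contact force between the fingers and plaque_green below 0.05 N and linear speed of plaque_green above 0.3 m/s).
It fails at once if The brown plaque is moved more than 10 mm (distance of plaque_brown from where it was at the start of the episode above 0.01 m).
It fails at once if A bystander is moved more than 20 mm (distance of any of bowl_sand, jar_oxide, rib_red, glaze_tile from where it was at the start of the episode above 0.02 m).
It also fails if it takes over 51 s, if anything falls off the work surface, if the arm or the gripper's body presses on something with over 40 N, if the wrist force passes 120 N, or if a joint passes its speed limit or range.

## Robot

A 7-joint arm with a two-finger parallel gripper is mounted at the origin on a cart in front of the work surface, level with it; the furniture and walls round the work are solid. World frame = base frame: x ahead of the robot, y to its left, z up, the work surface at z = 0. Lengths are in m, angles in rad, forces in N, time in s.
With the tool pointing down it reaches from about 0.4 to 0.85 m from the base axis. Payload 4.5 kg.
Tool frame: the origin (TCP) lies midway between the tips of the shut fingers; the grasp point (between the pads) lies 19 mm behind it; z points along the fingers, y is the direction in which the jaws open and shut (so a half turn about z gives the same grasp; the last joint's range is limited). The gripper opens to 88 mm and grips with 3 to 60 N. Pads are 18 mm wide; open, the fingers measure 123 mm over their backs; the gripper's body (75 mm by 187 mm) begins 45 mm behind the grasp point.
Start: joints at [-1.134, 0.689, -0.195, 1.565, 0.157, 0.902, -0.215], TCP at [0.245, 0.575, 0.239] pointing down, gripper open.
Joint ranges: [-3.01, 3.01], [-0.46, 2.08], [-1.47, 1.51], [0.13, 2.56], [-1, 4.14], [0.04, 2.09], [-2.66, 2.66]. Speed limits (rad/s): [2.57, 2.57, 3.14, 3.14, 3.14, 3.14, 3.14].

## Interface

Orientations are given as a unit quaternion [x, y, z, w].
In Python, from cell import manip gives the robot as it stands. The module is installed in compiled form; this text tells all that it offers.
- The arm moves only by the shell command python3 -m crank 'ROWS'. ROWS is JSON, a list of rows, each a list of 3 entries, a list of its own where there are three numbers: the gripper's target within -1 to 1 (fully open at 1, half-way at 0, shut at -1), then the shift along the tool's x, y, z in units of 50 mm (1.0 is 50 mm), then the turn about the tool's z in units of 5 degrees (1.0 is 5 degrees). In form: [[claw, [x, y, z], turn], ...]. A call has 1 to 8 rows; each row is the pose to reach, as a shift and turn from the pose measured when the call began, along the tool's axes at that moment; what a row does not reach only later rows make up. A row lasts 1/10 s, in which the tool goes at most 50 mm and 8.59 degrees, less where a joint would pass 70% of its speed; a pose out of reach is approached as far as the arm can. A call with a gripper value outside its range is refused whole. The fingers move at their own pace and stop on an object; the grip force is fixed at half the most. Time passes only in rows, so rows that repeat a pose let the fingers close. It gives the time, the measured TCP pose, the force and the opening at its end, in the units of the state.
- manip.get_state(): the state, without advancing time (a new reading comes with each control period).
- manip.get_image(name): name is "scene" or "top" or "wrist"; returns a dict with "image" (400x640x3 uint8, red, green, blue), "vertical_fov" (degrees; the focal length in pixels is half the picture's height over the tangent of half this angle, whatever the lens; pixels are square), "cx", "cy" (the principal point, pixels), "k1" (the pictures are not rectified: a ray, as slopes to the right and down, at radius r is drawn at 1 + k1 r^2 times it, then the intrinsics apply), "R" (3x3) and "t" (3): a world point X has camera coordinates R X + t. Camera axes: x right, y down, z forward; pixel columns grow to the right and rows downward; lengths in m; the calibration is good to about 2 mm. A picture is of the moment at which its call begins. There is no depth.
- manip.close_job(): hands the job in, once; it reports no verdict.
The state is a dict: "time": time; "joints": joint angles; "joint_velocities": joint speeds; "effort": joint torques, N m; "position": TCP position; "orientation": TCP orientation; "contact_force": force on the tool from outside, world axes, zero at the start; "moment": the same for the moment, N m; "grip_width": finger opening in m.
Only numpy, scipy, OpenCV 4.12 (cv2) and the standard library are available. Lean on these libraries where they do the work, as an engineer would, in place of code of your own. Each camera call takes 0.05 s, during which the arm holds its last target. There are 200 camera calls.

## Working session

There is one attempt and no reset: what is moved stays moved. The work goes in short steps, Python scripts to look and compute and a shell command to move; the robot and the scene stay as the last step left them, time stands still between calls to the robot, and variables do not carry over. Pictures are saved under pics/ and viewed, about 8 in all and at most 12, crops included, and the job is handed in when it is done.

```bash
mkdir -p pics; cat > h.py <<'E'
import numpy as np, cv2
from cell import manip
from scipy.spatial.transform import Rotation as Ro
def cam(n):
    d=manip.get_image(n); d['f']=200/np.tan(np.radians(d['vertical_fov'])/2); d['R']=np.array(d['R']);d['t']=np.array(d['t']); return d
def ray(d,u,v):
    p=np.array([(u-d['cx'])/d['f'],(v-d['cy'])/d['f']]); q=p.copy()
    for _ in range(20): q=p/(1+d['k1']*(q@q))
    return -d['R'].T@d['t'], d['R'].T@np.array([q[0],q[1],1])
def onz(d,u,v,z):
    c,r=ray(d,u,v); return c+r*(z-c[2])/r[2]
def proj(d,X):
    c=d['R']@np.array(X)+d['t']; q=c[:2]/c[2]; q=q*(1+d['k1']*(q@q)); return q*d['f']+[d['cx'],d['cy']]
def tri(a,b):
    (c1,r1),(c2,r2)=a,b; A=np.stack([r1,-r2],1); s=np.linalg.lstsq(A,c2-c1,rcond=None)[0]
    p,q=c1+s[0]*r1,c2+s[1]*r2; return (p+q)/2,np.linalg.norm(p-q)
def save(d,n,crop=None,k=1):
    im=d['image'][...,::-1]
    if crop: x0,y0,x1,y1=crop; im=im[y0:y1,x0:x1]
    cv2.imwrite('pics/'+n,cv2.resize(im,None,fx=k,fy=k,interpolation=cv2.INTER_CUBIC))
def st():
    s=manip.get_state(); R=Ro.from_quat(s['orientation']).as_matrix(); return s,np.array(s['position']),R
E
python3 - <<'E'
from h import *
for n in ['scene','top']:
    d=cam(n); save(d,n+'0.png'); print(n,d['f'],-d['R'].T@d['t'],d['R'][2],d['k1'])
s,p,R=st(); print(s['time'],p,R.round(3),s['contact_force'],s['grip_width'])
E
```

```text
scene 513.9399214866911 [ 0.16796142 -0.47314375  0.70183098] [ 0.38209835  0.7105375  -0.59087842] -0.10102628949330499
top 394.2368385869234 [0.47105093 0.21222284 1.08094544] [ 0.07593254 -0.01779294 -0.99695419] -0.05148383255069002
0.1 [0.24482816 0.57443516 0.23800749] [[-0.92   0.392 -0.001]
 [ 0.392  0.92  -0.002]
 [-0.    -0.002 -1.   ]] [ 0.59912198 -0.09227417 -0.35465534] 0.08816209459678327
```

View pics/scene0.png

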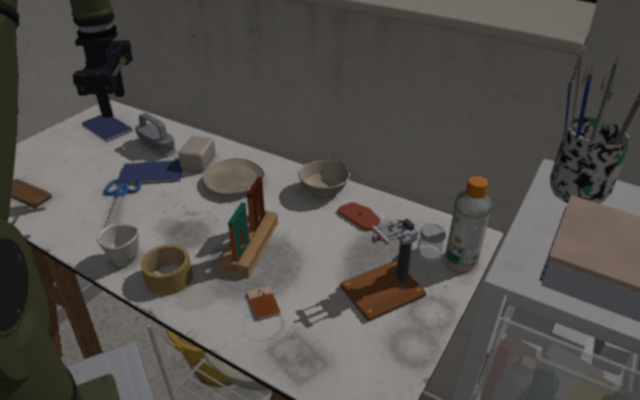

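View pics/top0.png

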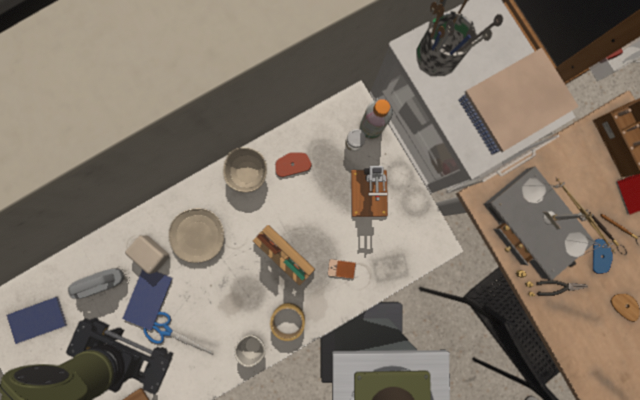

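The scene view shows the green plaque at about (240,230) and the brown one at (256,205). The stand foot is at (385,290) and its hook at about (395,230). The top view has the rack around (283,256) and the stand around (370,193). I'll zoom in on both.

```bash
python3 - <<'E'
from h import *
a=cam('top'); b=cam('scene')
A=cv2.resize(a['image'][150:290,240:400,::-1],None,fx=5,fy=4.28,interpolation=cv2.INTER_CUBIC)
save(a,'t1.png',(240,150,400,270),5); 
im=b['image'].copy(); im=np.clip(im.astype(float)*1.6,0,255).astype(np.uint8); b['image']=im
save(b,'s1.png',(220,170,450,330),3.45)
E
```

```text
(no output)
```

View pics/t1.png

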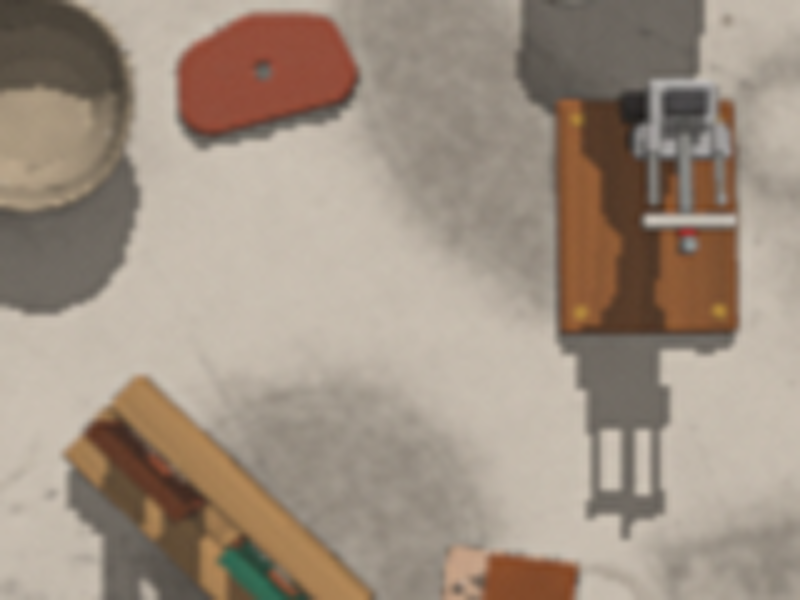

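View pics/s1.png

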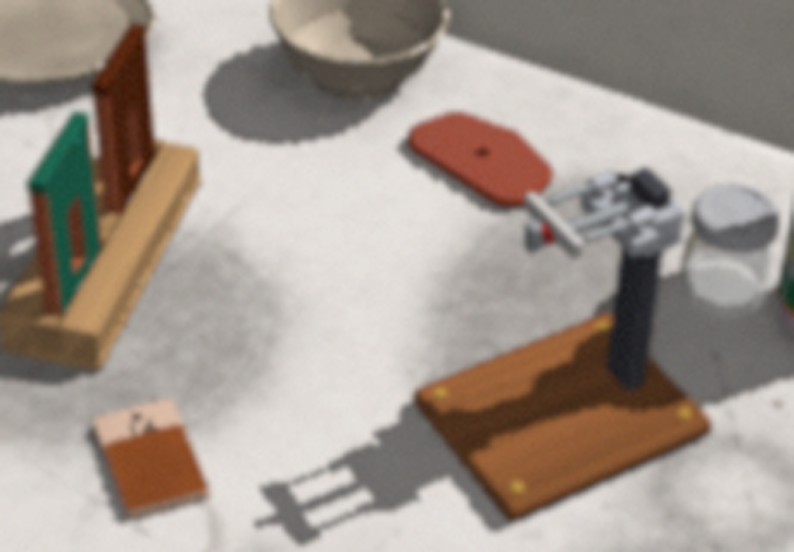

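The top crop shows the hook tip at (377.6,198), the red saddle just above it, and the bar spanning (369–387,194). The scene crop shows the green face on the plaque's right-hand side, towards the stand, and the hook tip at about (374.5,238.7).

```bash
python3 - <<'E'
from h import *
a=cam('top'); b=cam('scene')
hsv=cv2.cvtColor(a['image'],cv2.COLOR_RGB2HSV)
def rect(m,x0,y0,x1,y1):
    mm=np.zeros_like(m); mm[y0:y1,x0:x1]=m[y0:y1,x0:x1]
    c=max(cv2.findContours(mm,cv2.RETR_EXTERNAL,cv2.CHAIN_APPROX_NONE)[0],key=cv2.contourArea); return c,cv2.boxPoints(cv2.minAreaRect(c))
g=cv2.inRange(hsv,(65,90,30),(95,255,255)); c,bx=rect(g,250,230,330,300); print('green',bx.tolist())
for p in bx: print('  z.122',onz(a,*p,.122).round(4))
br=cv2.inRange(hsv,(5,110,40),(18,255,255)); c,bx=rect(br,345,160,392,222); print('foot',bx.tolist())
for p in bx: print('  ',onz(a,*p,.012).round(4))
for n,p in dict(r1=(268,225.4),r2=(253.6,241),r3=(314,269.4)).items(): print(n,onz(a,*p,.03).round(4))
print('tip',tri(ray(a,377.6,198),ray(b,374.5,238.7)))
print('bar z.155',onz(a,369,194,.155),onz(a,387,194,.155))
hb=cv2.cvtColor(b['image'],cv2.COLOR_RGB2HSV)
r=cv2.inRange(hb,(0,120,60),(6,255,255))|cv2.inRange(hb,(172,120,60),(180,255,255)); r[:, :365]=0; r[:220]=0; r[260:]=0; r[:,400:]=0
print('red scene',np.argwhere(r).mean(0)[::-1] if r.any() else None)
r=cv2.inRange(hsv,(0,120,60),(6,255,255))|cv2.inRange(hsv,(172,120,60),(180,255,255)); r[:,:370]=0;r[:,385:]=0;r[:190]=0;r[204:]=0
print('red top',np.argwhere(r).mean(0)[::-1] if r.any() else None)
gs=cv2.inRange(hb,(65,90,20),(95,255,255)); c,bx=rect(gs,220,195,265,265); q=c[:,0,:]
for n,k in dict(toptip=np.argmin(q[:,1]),left=np.argmin(q[:,0]),lowest=np.argmax(q[:,1])).items(): print(n,q[k],onz(b,*q[k],.122).round(4))
E
```

```text
green [[283.849853515625, 262.2459716796875], [287.41534423828125, 258.38336181640625], [305.6070556640625, 275.17572021484375], [302.04156494140625, 279.038330078125]]
  z.122 [0.4046 0.2821 0.122 ]
  z.122 [0.4138 0.2735 0.122 ]
  z.122 [0.3734 0.2297 0.122 ]
  z.122 [0.3642 0.2383 0.122 ]
foot [[350.9540710449219, 170.02430725097656], [385.3772888183594, 169.22377014160156], [386.4480895996094, 215.2686309814453], [352.0248718261719, 216.0691680908203]]
   [0.6473 0.1071 0.012 ]
   [0.6496 0.0122 0.012 ]
   [0.5228 0.0113 0.012 ]
   [0.5209 0.1054 0.012 ]
r1 [0.4957 0.3312 0.03  ]
r2 [0.4544 0.3692 0.03  ]
r3 [0.3791 0.2092 0.03  ]
tip (array([0.55777092, 0.05639018, 0.14015976]), np.float64(0.0010088736480054158))
bar z.155 [0.56637969 0.07892445 0.155     ] [0.56633833 0.0360539  0.155     ]
red scene [370.88461538 224.41346154]
red top [377. 196.]
toptip [242 203] [0.4061 0.2781 0.122 ]
left [229 222] [0.3644 0.2357 0.122 ]
lowest [238 256] [0.3464 0.1437 0.122 ]
```

Measurements agree:
- **Green plaque:** centre about (0.387,0.257), confirmed by the rack corners. Its green face normal is about (0.73,-0.68).
- **Stand:** +x is about world +x, with y about 0.058.

I'll move above the green plaque with the jaws across its thickness.

```bash
python3 -m crank '[[1,[-0.8,-0.7,0],-1.7],[1,[-1.5,-1.4,0],-3.4],[1,[-2.2,-2.1,0],-5.1],[1,[-3,-2.8,0],-6.8],[1,[-3.7,-3.4,0],-8.5],[1,[-4.4,-4,0],-10.2],[1,[-5.1,-4.7,0],-11.9],[1,[-5.1,-4.7,0],-13.6]]'; python3 -m crank '[[1,[0,0,0],0],[1,[0,0,0],0]]'; python3 - <<'E'
from h import *
d=cam('wrist'); save(d,'w1.png')
s,p,R=st(); print(s['time'],p,R.round(3),s['joints'],s['contact_force'])
print('cam',-d['R'].T@d['t'],d['f'],d['k1'])
for n,X in dict(c=(.3877,.2572,.122)).items(): print(n,proj(d,X))
E
```

```text
time: 1.1
position: [0.3904, 0.25, 0.2378]
orientation: [-0.379, 0.925, -0.004, -0.002]
contact_force: [0.8, 0.6, 0.2]
grip_width: 0.088
time: 1.3
position: [0.3907, 0.2495, 0.2378]
orientation: [-0.377, 0.926, -0.004, -0.002]
contact_force: [-0.4, 0.4, 0.1]
grip_width: 0.0883
1.35 [0.39028325 0.25051086 0.23790666] [[-0.714 -0.7   -0.   ]
 [-0.7    0.714 -0.007]
 [ 0.005 -0.005 -1.   ]] [-0.29160815  0.5334815  -0.58482166  2.01943438  0.44728761  0.72121848
  1.18908043] [-1.12966769  0.40227856  0.56206093]
cam [0.34038052 0.20182841 0.38409042] 300.30220295453785 -0.015010577302231418
c [331.49354595 196.89686962]
```

View pics/w1.png

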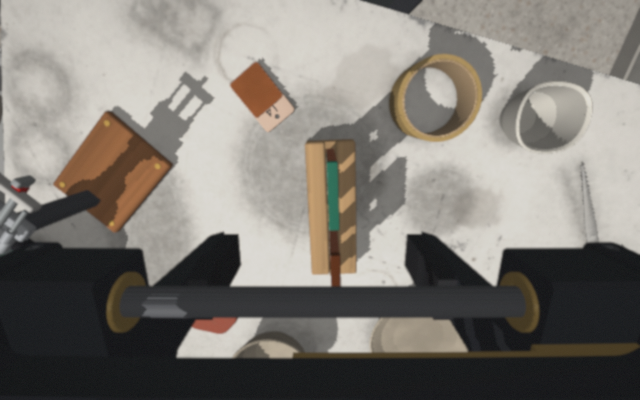

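The wrist view shows the green plaque's top edge at about (333,162–230), nearly parallel to the image columns. The brown plaque is beyond it, below in the picture.

```bash
python3 - <<'E'
from h import *
d=cam('wrist'); hsv=cv2.cvtColor(d['image'],cv2.COLOR_RGB2HSV)
g=cv2.inRange(hsv,(60,80,20),(95,255,255)); g[:,:300]=0; g[:,370:]=0;g[:130]=0;g[250:]=0
c=max(cv2.findContours(g,cv2.RETR_EXTERNAL,cv2.CHAIN_APPROX_NONE)[0],key=cv2.contourArea)
bx=cv2.boxPoints(cv2.minAreaRect(c)); W=[onz(d,*p,.122)[:2] for p in bx]
for p,w in zip(bx,W): print(p,w.round(4))
C=np.mean(W,0); s,p,R=st(); e=[W[1]-W[0],W[2]-W[1]]; L=max(e,key=np.linalg.norm)
print('C',C,'len',[np.linalg.norm(x) for x in e],'yaw',np.degrees(np.arctan2(*L[::-1])),'tool y yaw',np.degrees(np.arctan2(R[1,1],R[0,1])))
print('shift units',(R.T@(np.r_[C,.097]-p))/.05)
E
```

```text
[325.54846 161.03455] [0.3679 0.2316]
[335.68555 160.79318] [0.3615 0.2378]
[337.30823 228.94504] [0.4055 0.2842]
[327.17114 229.1864 ] [0.4124 0.2776]
C [0.38682099 0.25778473] len [np.float64(0.008887558217539152), np.float64(0.06393342958667489)] yaw 46.46509941217139 tool y yaw 134.52407732287503
shift units [-0.06265531  0.15533502  2.81800008]
```

The measured size is 63.9 x 8.9 mm, which matches the plaque. I'll descend and grip.

```bash
python3 -m crank '[[0.3,[-0.06,0.16,0.4],-0.4],[0.3,[-0.06,0.16,0.8],-0.4],[0.3,[-0.06,0.16,1.3],-0.4],[0.3,[-0.06,0.16,1.8],-0.4],[0.3,[-0.06,0.16,2.2],-0.4],[0.3,[-0.06,0.16,2.5],-0.4],[0.3,[-0.06,0.16,2.7],-0.4],[0.3,[-0.06,0.16,2.82],-0.4]]'; python3 -m crank '[[0.3,[0,0,0],0],[-1,[0,0,0],0],[-1,[0,0,0],0],[-1,[0,0,0],0],[-1,[0,0,0],0],[-1,[0,0,0],0],[-1,[0,0,0],0],[-1,[0,0,0],0]]'; python3 -c "
from h import *
s,p,R=st();print(p,R.round(3),s['contact_force'],s['grip_width'])"
```

```text
time: 2.2
position: [0.3861, 0.259, 0.0963]
orientation: [-0.396, 0.918, -0.003, -0.001]
contact_force: [0.4, 0.5, -0.3]
grip_width: 0.0573
time: 3.0
position: [0.3862, 0.2588, 0.0964]
orientation: [-0.395, 0.918, -0.003, -0.001]
contact_force: [0.8, -0.5, 1.5]
grip_width: 0.0088
[0.38621855 0.2588394  0.0963697 ] [[-0.687 -0.726  0.   ]
 [-0.726  0.687 -0.007]
 [ 0.005 -0.005 -1.   ]] [ 0.77979617 -0.51054173  1.52163379] 0.008769522694647201
```

Gripped at 8.8 mm. I'll lift, then swing to a staging pose in front of the hook.

```bash
python3 -m crank '[[-1,[0,0,-0.2],0],[-1,[0,0,-0.5],0],[-1,[0,0,-0.9],0],[-1,[0,0,-1.3],0],[-1,[0,0,-1.8],0],[-1,[0,0,-2.3],0],[-1,[0,0,-2.7],0],[-1,[0,0,-3],0]]'; python3 -m crank '[[-1,[0.05,-0.3,0],1.5],[-1,[0.15,-0.8,0],3],[-1,[0.3,-1.3,0],4.5],[-1,[0.45,-1.9,0],6],[-1,[0.6,-2.5,0],7.5],[-1,[0.75,-3.1,0],9],[-1,[0.9,-3.7,0],10.5],[-1,[1,-4.2,0],12]]';python3 -m crank '[[-1,[0,0,0],1.5],[-1,[0,0,0],3],[-1,[0,0,0],4.5],[-1,[0,0,0],6],[-1,[0,0,0],7.5],[-1,[0,0,0],9],[-1,[0,0,0],10.5],[-1,[0,0,0],12]]'; python3 -c "
from h import *
s,p,R=st();print(p,R.round(4),s['contact_force'],s['grip_width'],s['joints'])
print('y yaw',np.degrees(np.arctan2(R[1,1],R[0,1])))
d=cam('wrist');save(d,'w2.png');a=cam('top');save(a,'t2.png',(330,150,430,225),8)
print('stand shift to (.52,.0575,.184) units',R.T@(np.array([.52,.0575,.184])-p)/.05)"
```

```text
time: 3.8
position: [0.3861, 0.2597, 0.2473]
orientation: [-0.395, 0.919, -0.003, -0.001]
contact_force: [1.0, 0.5, -2.9]
grip_width: 0.0084
time: 4.6
position: [0.5042, 0.0768, 0.2481]
orientation: [0.12, 0.993, -0.004, -0.0]
contact_force: [-0.2, 0.5, -2.6]
grip_width: 0.0088
time: 5.4
position: [0.5034, 0.0768, 0.2476]
orientation: [0.603, 0.798, -0.004, 0.001]
contact_force: [0.3, -0.0, -2.5]
grip_width: 0.0087
[0.5034045  0.07676641 0.24758559] [[-0.2739  0.9618 -0.0031]
 [ 0.9617  0.2738 -0.0086]
 [-0.0074 -0.0053 -1.    ]] [ 3.35217675e-01 -1.79885638e-03 -2.54442625e+00] 0.008690525008820952 [-2.46252323e-01  5.25756464e-01 -7.86949212e-04  1.90179510e+00
  1.21005618e-02  7.19151642e-01  2.13301253e-02]
y yaw 15.892067591263356
stand shift to (.52,.0575,.184) units [-0.45204824  0.2204512   1.27394918]
```

View pics/w2.png

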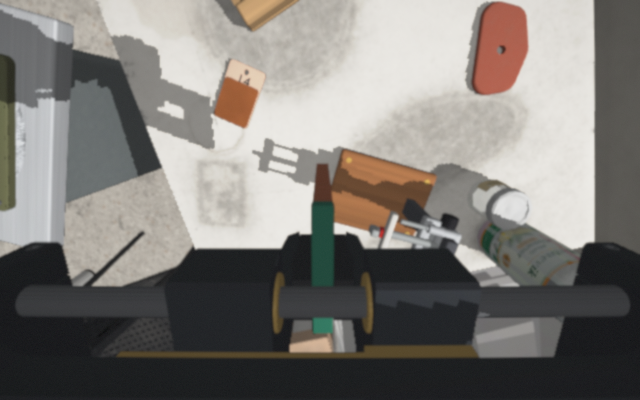

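The plaque is held upright with its green top at (322,200–330) in the wrist view. The hook tip is at about (376,232) and the bar at about (388,235). I'll square up, then measure the tip, the bar and the foot edges.

```bash
python3 -m crank '[[-1,[-0.1,0,0],1],[-1,[-0.25,0.02,0],2],[-1,[-0.41,0.02,0],3.05],[-1,[-0.41,0.02,0],3.05],[-1,[-0.41,0.02,0],3.05]]'; python3 -c "
from h import *
s,p,R=st();print(p,R.round(4),s['contact_force'])
d=cam('wrist');a=cam('top')
w=d['image'][200:300,330:450,::-1];t=a['image'][160:220,345:400,::-1]
h=np.hstack([cv2.resize(w,(480,400),interpolation=cv2.INTER_CUBIC),cv2.resize(t,(320,349),interpolation=cv2.INTER_CUBIC).repeat(1,0)[:400] if 0 else cv2.copyMakeBorder(cv2.resize(t,(320,349),interpolation=cv2.INTER_CUBIC),0,51,0,0,0)])
cv2.imwrite('pics/c3.png',h)"
```

```text
time: 6.0
position: [0.5098, 0.0577, 0.2475]
orientation: [0.7, 0.714, -0.004, 0.002]
contact_force: [-0.2, 0.6, -2.7]
grip_width: 0.0089
[0.50979832 0.05768027 0.24754763] [[-0.0202  0.9998 -0.0037]
 [ 0.9998  0.0202 -0.0089]
 [-0.0088 -0.0038 -1.    ]] [-0.23030934  0.57308658 -2.69641489]
```

View pics/c3.png

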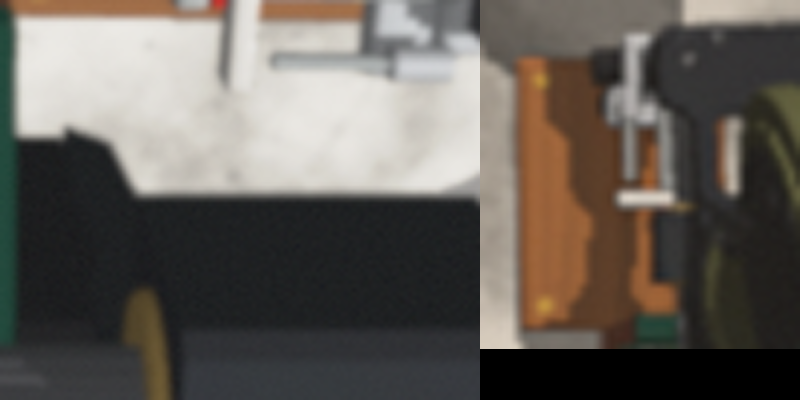

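```bash
python3 -c "
from h import *
d=cam('wrist'); save(d,'w4.png',(310,110,450,230),5.5)"
```

```text
(no output)
```

View pics/w4.png

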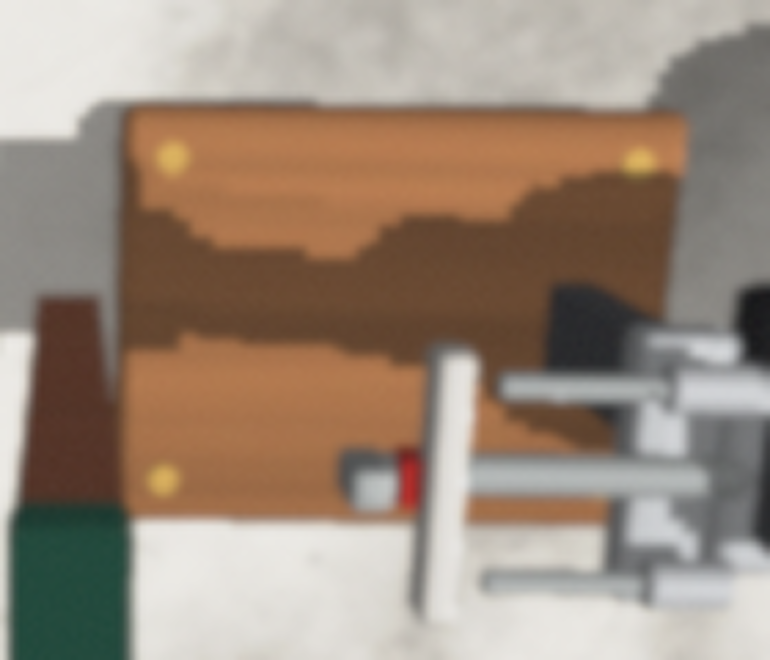

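Wrist crop: the tip's top spans x 374.2–382.2 with its centre at y about 198.7, and the bar's top runs from (392,173.6) to (393.5,221.8). I'll triangulate these with the first top view.

```bash
python3 - <<'E'
from h import *
a=cam('top'); d=cam('wrist'); s,p,R=st()
P=lambda x,y:(310+x/5.5,110+y/5.5)
T=lambda x,y:(240+x/5,150+y/5)
print('tip',tri(ray(d,*P(377,488)),ray(a,*T(688,240))))
print('bar+y',tri(ray(d,*P(458,350)),ray(a,*T(645,220))))
print('bar-y',tri(ray(d,*P(443,615)),ray(a,*T(735,220))))
for z in (.149,.158,.167):
    u,v=onz(d,*P(458,350),z),onz(d,*P(443,617),z); t=[onz(d,*P(x,488),z) for x in (353,397)]
    print(z,np.linalg.norm(u-v),(u+v)/2,'tip',t[0][:2],t[1][:2],'bar face x',onz(d,*P(435,480),z)[0],'top tip',onz(a,*T(688,240),z)[:2],'top bar',onz(a,*T(645,220),z)[:2],onz(a,*T(735,220),z)[:2])
for q in [(133,105),(686,117),(124,517)]: print('foot',onz(d,*P(*q),.012).round(4))
print('plaque right edge top', onz(d,*P(132,510),p[2]-.0884+.114), onz(d,*P(12,510),p[2]-.0884+.114), p)
E
```

```text
tip (array([0.55744568, 0.05778058, 0.14955548]), np.float64(0.0002583455205596502))
bar+y (array([0.56697808, 0.07952238, 0.15295487]), np.float64(0.0019381589647869857))
bar-y (array([0.5682994 , 0.03590176, 0.14884711]), np.float64(0.0033451533408984176))
0.149 0.042970276652831846 [0.56896072 0.05812726 0.149     ] tip [0.55395229 0.05762726] [0.56074179 0.05775773] bar face x 0.5665024760867623 top tip [0.55739724 0.05760642] top bar [0.5669974  0.07806069] [0.56695577 0.03491235]
0.158 0.04138537994087969 [0.56675727 0.06077978 0.158     ] tip [0.5523024  0.06029822] [0.55884149 0.06042388] bar face x 0.5643896953942714 top tip [0.55656338 0.05909959] top bar [0.56607083 0.07935632] [0.5660296  0.03662468]
0.167 0.03980048322892755 [0.56455382 0.06343229 0.167     ] tip [0.55065252 0.06296918] [0.55694118 0.06309003] bar face x 0.5622769147017805 top tip [0.55572951 0.06059275] top bar [0.56514425 0.08065196] [0.56510343 0.03833701]
foot [0.5234 0.1061 0.012 ]
foot [0.6486 0.106  0.012 ]
foot [0.5241 0.0086 0.012 ]
plaque right edge top [0.51449286 0.09247287 0.27337175] [0.505383   0.09229722 0.27337175] [0.51003328 0.05785928 0.24777175]
```

The rod top comes out at about 0.142 (tip top about 0.150), the tip centre at about (0.5574,0.0578), and stand yaw at about 0. That puts the stand origin at x of about 0.581, so the hung mid-plane is at x = 0.5655. I'll lower in front of the hook until the slot edge is at about 0.166, then advance.

```bash
python3 -m crank '[[-1,[-0.02,0,0.2],0.2],[-1,[-0.02,0,0.4],0.2],[-1,[-0.02,0,0.6],0.2],[-1,[-0.02,0,0.8],0.2],[-1,[-0.02,0,1],0.2],[-1,[-0.02,0,1.2],0.2],[-1,[-0.02,0,1.37],0.2],[-1,[-0.02,0,1.37],0.2]]'; python3 -m crank '[[-1,[0,0.1,0],0],[-1,[0,0.2,0],0],[-1,[0,0.3,0],0],[-1,[0,0.4,0],0],[-1,[0,0.5,0],0],[-1,[0,0.6,0],0],[-1,[0,0.65,0],0],[-1,[0,0.65,0],0]]'; python3 -c "
from h import *
s,p,R=st();print(p,R.round(4),s['contact_force'])
d=cam('scene');d['image']=np.clip(d['image']*1.6,0,255).astype(np.uint8);save(d,'s5.png',(340,170,450,270),7)"
```

```text
time: 7.05
position: [0.5091, 0.0562, 0.178]
orientation: [0.707, 0.707, -0.005, 0.001]
contact_force: [-0.9, -0.1, -2.1]
grip_width: 0.0086
time: 7.85
position: [0.542, 0.0562, 0.1778]
orientation: [0.707, 0.707, -0.005, 0.001]
contact_force: [0.0, 0.3, -2.6]
grip_width: 0.0088
[0.54200449 0.05617644 0.17780567] [[-7.000e-04  1.000e+00 -5.000e-03]
 [ 1.000e+00  6.000e-04 -9.100e-03]
 [-9.100e-03 -5.000e-03 -9.999e-01]] [ 0.02916811  0.26882993 -2.59323011]
```

View pics/s5.png

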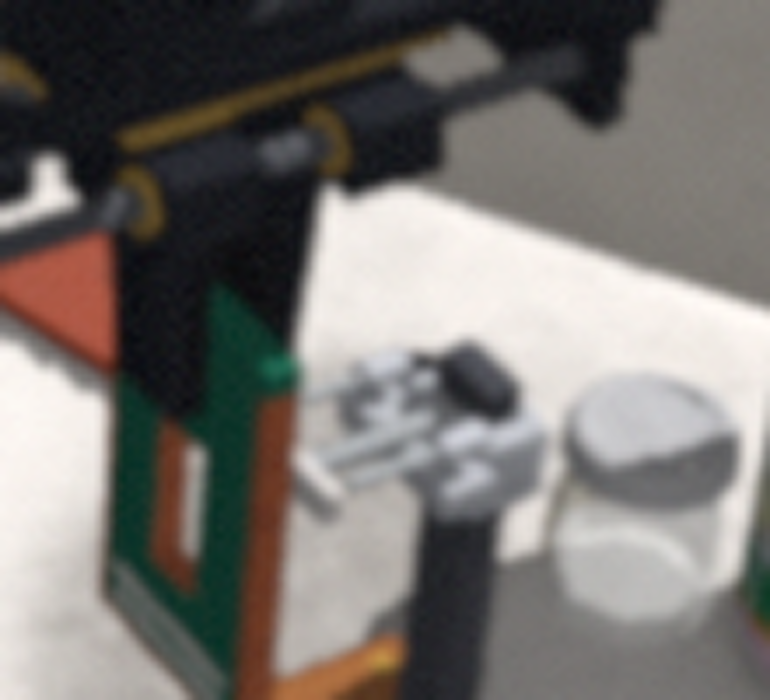

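The scene view shows the green face outward, with the slot at crop (180,430–590). The hook and bar are directly behind it. I'll advance gently onto the bar.

```bash
python3 -m crank '[[-1,[0,0.06,0],0],[-1,[0,0.12,0],0],[-1,[0,0.18,0],0],[-1,[0,0.24,0],0],[-1,[0,0.3,0],0],[-1,[0,0.34,0],0],[-1,[0,0.34,0],0]]'; python3 -c "
from h import *
s,p,R=st();print(p,s['contact_force'],s['moment'])"
```

```text
time: 8.6
position: [0.5589, 0.0562, 0.1776]
orientation: [0.707, 0.707, -0.005, 0.001]
contact_force: [-0.3, 0.5, -2.5]
grip_width: 0.0086
[0.55891683 0.05616941 0.17762892] [-0.26989372  0.50191887 -2.52861591] [-0.02508677  0.04102902  0.0097787 ]
```

```bash
python3 -m crank '[[-1,[0,0.04,0],0],[-1,[0,0.08,0],0],[-1,[0,0.1,0],0],[-1,[0,0.1,0],0]]'; python3 -m crank '[[-1,[0,0.02,0],0],[-1,[0,0.04,0],0],[-1,[0,0.04,0],0]]'
```

```text
time: 9.0
position: [0.5633, 0.0561, 0.1774]
orientation: [0.707, 0.707, -0.006, 0.001]
contact_force: [-1.8, 0.0, -2.9]
grip_width: 0.009
time: 9.3
position: [0.565, 0.0562, 0.1772]
orientation: [0.707, 0.707, -0.006, 0.001]
contact_force: [-3.1, 0.4, -2.4]
grip_width: 0.0091
```

The bar was touched at about x = 0.5615, as predicted. I'll push another 3 mm and start lowering.

```bash
python3 -m crank '[[-1,[0,0.03,0],0],[-1,[0,0.07,0],0],[-1,[0,0.07,0],0]]'; python3 -m crank '[[-1,[0,0,0.03],0],[-1,[0,0,0.06],0],[-1,[0,0,0.09],0],[-1,[0,0,0.12],0],[-1,[0,0,0.15],0],[-1,[0,0,0.18],0],[-1,[0,0,0.18],0]]';python3 -m crank '[[-1,[0,0,0.02],0],[-1,[0,0,0.04],0],[-1,[0,0,0.04],0]]'
```

```text
time: 9.6
position: [0.5684, 0.0562, 0.1771]
orientation: [0.707, 0.707, -0.006, 0.0]
contact_force: [-2.8, 1.0, -1.6]
grip_width: 0.0087
time: 10.3
position: [0.5681, 0.0561, 0.1678]
orientation: [0.707, 0.707, -0.006, 0.0]
contact_force: [-3.6, 0.4, -2.7]
grip_width: 0.0086
time: 10.6
position: [0.5681, 0.056, 0.1656]
orientation: [0.707, 0.707, -0.006, 0.0]
contact_force: [-3.4, -0.1, -2.8]
grip_width: 0.009
```

```bash
for i in 1 2 3; do python3 -m crank '[[-1,[0,0,0.02],0],[-1,[0,0,0.04],0],[-1,[0,0,0.04],0]]' | grep -E 'posi|forc'; done
```

```text
position: [0.568, 0.0561, 0.1635]
contact_force: [-3.5, 1.5, -4.1]
position: [0.5679, 0.0561, 0.1613]
contact_force: [-4.1, 0.1, -3.2]
position: [0.5677, 0.056, 0.1591]
contact_force: [-2.8, -0.1, -3.1]
```

```bash
python3 -m crank '[[-1,[0,0,0.02],0],[-1,[0,0,0.03],0],[-1,[0,0,0.03],0]]' | grep -E 'posi|forc'; python3 -m crank '[[-1,[0,0,0.02],0],[-1,[0,0,0.03],0],[-1,[0,0,0.03],0]]' | grep -E 'posi|forc'
```

```text
position: [0.5677, 0.056, 0.1575]
contact_force: [-3.4, -0.1, -3.5]
position: [0.5677, 0.056, 0.156]
contact_force: [-3.2, 0.2, -2.9]
```

```bash
python3 -c "
from h import *
d=cam('scene');d['image']=np.clip(d['image']*1.6,0,255).astype(np.uint8);save(d,'s6.png',(350,190,430,260),9)
s,p,R=st();print(p,s['contact_force'],s['moment'])"
```

```text
[0.56767816 0.05598644 0.15597452] [-3.25740762  0.49493393 -2.86489991] [-0.0184957   0.79145982  0.03904769]
```

View pics/s6.png

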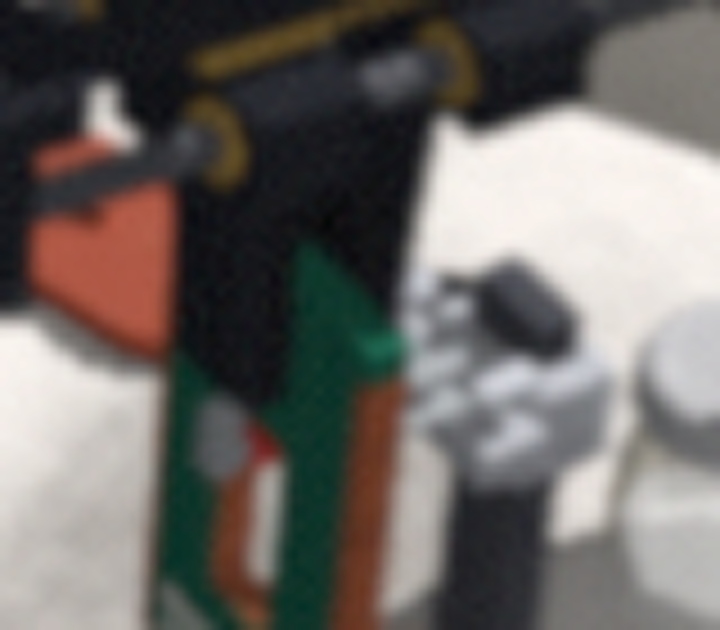

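The tip (crop (220,440)) is outside the green face and the red saddle sits right under the slot's upper edge. I'll keep lowering in 1 mm steps.

```bash
python3 -m crank '[[-1,[0,0,0.02],0],[-1,[0,0,0.02],0],[-1,[0,0,0.02],0]]' | grep -E 'posi|forc'; python3 -m crank '[[-1,[0,0,0.02],0],[-1,[0,0,0.02],0],[-1,[0,0,0.02],0]]' | grep -E 'posi|forc'
```

```text
position: [0.5676, 0.056, 0.1549]
contact_force: [-2.5, 0.1, -2.2]
position: [0.5676, 0.056, 0.1539]
contact_force: [-2.1, -0.5, -2.0]
```

```bash
python3 -m crank '[[-1,[0,0,0.02],0],[-1,[0,0,0.02],0],[-1,[0,0,0.02],0]]' | grep -E 'posi|forc'; python3 -m crank '[[-1,[0,0,0.02],0],[-1,[0,0,0.02],0],[-1,[0,0,0.02],0]]' | grep -E 'posi|forc|wid'; python3 -c "
from h import *
s,p,R=st();print(s['contact_force'],s['moment'])"
```

```text
position: [0.5679, 0.056, 0.1534]
contact_force: [-4.8, 0.3, 4.6]
position: [0.5683, 0.056, 0.1533]
contact_force: [-5.5, -0.3, 7.8]
grip_width: 0.0087
[-5.54343674 -0.26805337  7.84744305] [-0.01937116  1.17775994  0.04518148]
```

Hard contact at TCP z = 0.1533, so the slot edge is at about 0.141, the rod at its lowest clamp height. The saddle is home with about 10 N on it. I'll ease off the force, hold, then ease back in x onto the tip.

```bash
python3 -m crank '[[-1,[0,0,-0.01],0],[-1,[0,0,-0.01],0],[-1,[0,0,-0.01],0],[-1,[0,0,-0.01],0]]'; python3 -m crank '[[-1,[0,-0.02,0],0],[-1,[0,-0.03,0],0],[-1,[0,-0.03,0],0],[-1,[0,-0.03,0],0]]'
```

```text
time: 13.75
position: [0.5683, 0.056, 0.1536]
orientation: [0.707, 0.707, -0.006, 0.0]
contact_force: [-3.5, -0.6, -0.4]
grip_width: 0.0089
time: 14.15
position: [0.5668, 0.056, 0.1536]
orientation: [0.707, 0.707, -0.006, 0.0]
contact_force: [-3.0, 0.2, -0.6]
grip_width: 0.0087
```

```bash
python3 -m crank '[[-1,[0,-0.02,0.003],0],[-1,[0,-0.02,0.005],0],[-1,[0,-0.02,0.005],0],[-1,[0,-0.02,0.005],0]]'; python3 -c "
from h import *
d=cam('scene');d['image']=np.clip(d['image']*1.6,0,255).astype(np.uint8);save(d,'s7.png',(350,190,430,260),9)
s,p,R=st();print(p,s['contact_force'])"
```

```text
time: 14.55
position: [0.566, 0.056, 0.1535]
orientation: [0.707, 0.707, -0.006, 0.001]
contact_force: [-2.7, -0.4, 2.0]
grip_width: 0.0092
[0.56597456 0.05599426 0.15351845] [-3.14891873 -0.28765971  1.93038177]
```

View pics/s7.png

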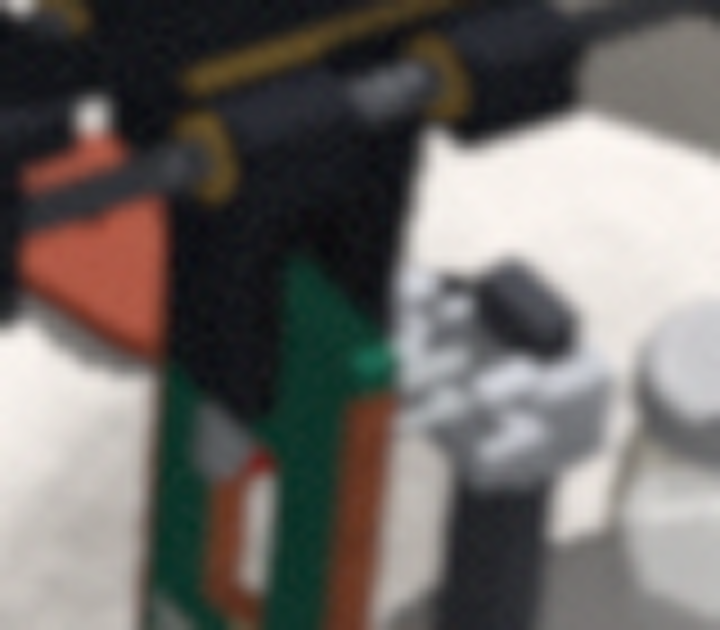

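The tip is outside the green face and only a sliver of the saddle shows, so the plaque is seated with about 4.5 N of downward contact. I'll release in small stages.

```bash
python3 -m crank '[[-1,[0,-0.01,0],0],[-1,[0,-0.01,0],0],[-0.75,[0,-0.01,0],0],[-0.7,[0,-0.01,0],0],[-0.65,[0,-0.01,0],0],[-0.6,[0,-0.01,0],0],[-0.5,[0,-0.01,0],0],[-0.4,[0,-0.01,0],0]]'; python3 -c "
from h import *
d=cam('scene');d['image']=np.clip(d['image']*1.6,0,255).astype(np.uint8);save(d,'s8.png',(350,190,430,260),9)
s,p,R=st();print(p,s['contact_force'])"
```

```text
time: 15.4
position: [0.5657, 0.056, 0.1536]
orientation: [0.707, 0.707, -0.006, 0.001]
contact_force: [0.8, -0.1, -0.0]
grip_width: 0.0259
[0.56565804 0.05599509 0.15353993] [ 0.2827385   0.25101432 -0.61565648]
```

View pics/s8.png

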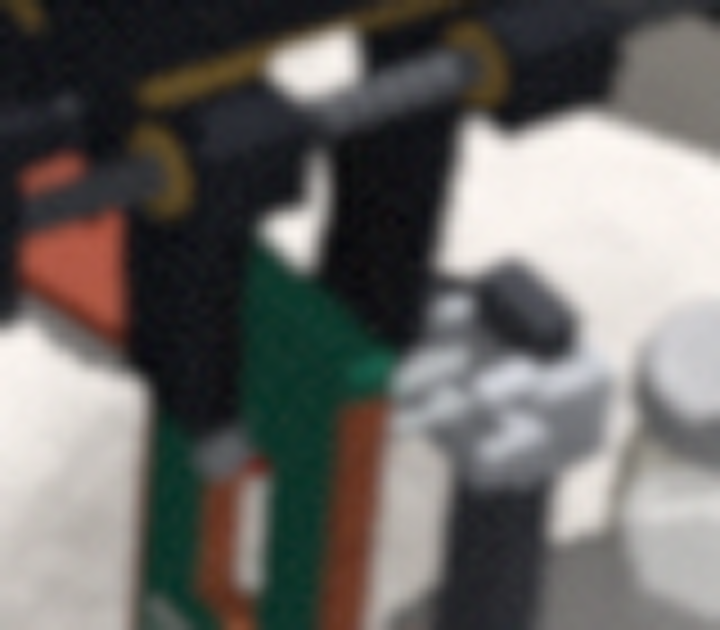

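Both fingers are clear and the plaque hangs upright on the hook with its green face out. I'll raise the gripper straight up, clear of it.

```bash
python3 -m crank '[[-0.4,[0,0,-0.1],0],[-0.4,[0,0,-0.3],0],[-0.4,[0,0,-0.6],0],[-0.4,[0,0,-1],0],[-0.4,[0,0,-1.5],0],[-0.4,[0,0,-2],0],[-0.4,[0,0,-2.4],0],[-0.4,[0,0,-2.4],0]]';python3 -c "
from h import *
d=cam('scene'); hb=cv2.cvtColor(d['image'],cv2.COLOR_RGB2HSV)
d['image']=np.clip(d['image']*1.6,0,255).astype(np.uint8);save(d,'s9.png',(340,180,440,280),6)
g=cv2.inRange(hb,(65,90,20),(95,255,255)); g[:,:330]=0; g[:,420:]=0
c=max(cv2.findContours(g,0,1)[0],key=cv2.contourArea)[:,0]; i=c[:,1].argmin(); print('top corner(+y)',c[i], 'expected',proj(d,(.561,.0577+.032,.1795)),proj(d,(.57,.0577+.032,.1795)))
print('right',c[c[:,0].argmax()],'expected',proj(d,(.57,.0577-.032,.1795)))"
```

```text
time: 16.25
position: [0.5685, 0.0573, 0.2772]
orientation: [0.707, 0.707, -0.003, 0.003]
contact_force: [-0.0, -0.3, -0.0]
grip_width: 0.0263
top corner(+y) [371 210] expected [367.03002071 208.73446707] [371.55346404 207.1916419 ]
right [392 232] expected [393.39248017 228.62824038]
```

The plaque's corners are within about 2–3 px of where a hung plaque should be, and they match the view before the lift. Handing in.

```bash
python3 -c "
from h import *
print(manip.close_job())"
```

```text
the job is handed in; nothing more can be done
None
```

The green plaque is hanging on the stand's hook, green face outward, and the job was handed in at about 16 s of the 51 s allowed. No verdict was reported.

**What I did:** I gripped the plaque by its top band, passed the slot over the tip and pushed the bar back about 6.5 mm. Then I lowered it by feel. The saddle gave first, and hard contact came with the slot edge about 141 mm above the table. I eased off, drew the plaque back towards the tip, and opened the fingers with about 2–4 N still resting on the hook. The peak on the stand was about 10–12 N.

**Last checks:**
- **Position:** after release the wrist force was near zero, and after the gripper rose the plaque's top corners in the scene view had not moved.
- **Small disagreements:** those corners were 1–3.5 px (a few millimetres at most) from where I predicted. The camera put the rod top at about 142 mm, against 141 mm by touch.
- **Not checked:** I reached the picture limit, so I judged the final pose from a colour-mask contour rather than by looking at it. I inferred that the saddle was home from force and height, and only a sliver of it showed in the last views.
- **Other objects:** I planned the moves clear of the brown plaque and the bystanders, but did not measure them again afterwards.

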